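Hang the nut measure up in its cabinet

ROBOT

A 6-joint arm with a two-finger parallel gripper is mounted at the origin on the work surface. World frame = base frame: x ahead of the robot, y to its left, z up, the work surface at z = 0. Lengths are in m, angles in degrees, forces in N, time in s.
With the tool pointing down it reaches from about 0.275 to 0.975 m from the base axis. Payload 8.4 kg.
Tool frame: the origin (TCP) lies midway between the tips of the shut fingers; the grasp point (between the pads) lies 19 mm behind it (r.pinch_z is the distance from the TCP to the grasp point, in m); z points along the fingers, y is the line along which they close (so a half turn about z gives the same grasp; the last joint's range is limited). The gripper opens to 92 mm and grips with 3 to 60 N. Pads are 20 mm wide; open, the fingers measure 128 mm over their backs; the gripper's body (75 mm by 189 mm) begins 69 mm behind the grasp point.
Start: joints at [68.044, 20.225, 93.587, -0, 66.188, -0.138], TCP at [0.232, 0.58, 0.177] pointing down, gripper open.
Joint ranges: [-150.9, 150.9], [-52.94, 120.26], [3.33, 152.33], [-74.26, 254.26], [0, 154.13], [-172.89, 172.89]. Speed limits (degrees/s): [127.2, 127.2, 159.86, 180, 180, 180].

INTERFACE

Orientations are given as [roll, pitch, yaw] about the fixed x, y, z axes, in that order (R = Rz(yaw) Ry(pitch) Rx(roll)).
In Python, from station import r, imaging, job_done gives the robot as it stands.
- The arm moves only by the tool play_rows, never from a script. Its argument "series" is a list of rows, each an object of numbers: "tx", "ty", "tz": the shift along the tool's x, y, z in mm; "rx", "ry", "rz": the turn, a rotation vector about the tool's x, y, z in rad; "claw": the opening in per cent of the stroke, from 0 (shut) to 100 (fully open). In form: [{"tx": .., "ty": .., "tz": .., "rx": .., "ry": .., "rz": .., "claw": ..}, ...]. A call has 1 to 5 rows; each row shifts and turns the commanded pose from where the row before left it, along the tool's axes as they then stand; what a row does not reach is not made up. A row lasts 1/8 s, in which the tool goes at most 62.5 mm and 10.7 degrees, less where a joint would pass 70% of its speed; a pose out of reach is approached as far as the arm can. A call is refused whole if a number of a shift passes 62.5 or a number of a turn 0.188, either way. A call with a gripper value outside its range is refused whole. The fingers move at their own pace and stop on an object; "newtons" is the grip in N (left out, the last holds). Time passes only in rows, so rows that do not move let the fingers close. It gives the time, the measured TCP pose, the force, the opening and the grip force at its end, in the units of the state.
- r.get_obs(): the state, without advancing time (a new reading comes with each control period).
- imaging.camera(name): name is "side" or "top" or "wrist"; returns the picture (480x640x3 uint8, red, green, blue); there is no depth.
- imaging.get_calibration(name): a dict with "intrinsics" (3x3 intrinsics, pixels), "rvec" (rotation vector, rad) and "tvec" (3), from world to camera coordinates, as OpenCV has them. Camera axes: x right, y down, z forward; pixel columns grow to the right and rows downward; lengths in m; the calibration is good to about 2 mm. The wrist camera is an equidistant fisheye: a pixel r from the principal point sees the ray r / f radians off the axis. A picture is of the moment at which its call begins: read the wrist's pose just before it. get_calibration takes no time and is no camera call; for the wrist camera it gives the pose at the moment of the call.
- job_done(): hands the job in; it is judged then, once.
The state is a dict: "clock": time; "qpos": joint angles; "dq": joint speeds; "joint_efforts": joint torques, N m; "position": TCP position; "ee_rot": TCP orientation; "force": force on the tool from outside, world axes, zero at the start; "moment": the same for the moment, N m; "grip_width": opening from 0.0 (shut) to 1.0 (fully open); "gripper_force": force on a finger pad.
Only numpy, scipy, OpenCV 4.12 (cv2) and the standard library are available. Lean on these libraries where they do the work, as an engineer would, in place of code of your own. Each camera call takes 0.05 s, during which the arm holds its last target. There are 200 camera calls.

TASK

Take the portion measure with the yellow grip, lower it upright through the brass-framed opening in the top of the steel cabinet and hang it by its stirrup on the red hook inside, then let go. Nothing may touch the cabinet itself, neither its frame nor its walls nor its floor, and the measure with the blue grip stays where it stands.

Things in the scene. Friction and masses are not known exactly. Their poses are not given: they have to be found in the camera images.
- yellow_measure_grip (a point): Centre of the yellow grip (18 x by 24 y by 36 mm tall) on a steel cup, z up; 0.13-0.21 kg, 148 tall, loose, upright. Cup's foot 130 below this point, rim (54 wide) 82 below. Under the grip an 8 thick neck, then the stirrup: an arch of 6 mm bar in the y-z plane, underside of its top 39 below this point, legs at y +/-27.5. Window for the hook, along x: 43 high, 49 wide, same from both sides.
- blue_measure_grip (a point): The same point on a second, loose measure, alike but with a blue grip, which must be left where it stands.
- cabinet: Fixed steel cabinet 270 (x) by 200 (y) by 142 mm tall; a brass cover with a black knob hangs down outside its +y side, adding 20. Origin on the table under the middle of the top; x points away from the robot's side, z up. Its 3 mm top has one opening, flat brass frame around it, 180 (x) by 110 (y), centred over the origin. Inner floor 3 mm above the table.
- hook: Fixed red hook of 7 mm bar in the cabinet. Origin: top of its level seat (20 long), where the stirrup's top rests, 30 below the cabinet's top, about 25 beyond the opening's middle. x as the cabinet's: the bar comes from the +x wall; 23 to -x of the origin it ends in a tip turned up, its top 9 above the origin. Lower the cup on the -x side of the tip, then pass the stirrup over it in +x.
Things that resemble listed ones, but are neither listed nor needed, are in the scene too. Leave any green or pink look-alike of the part that bears yellow_measure_grip alone.

How it is judged:
By the outcome, as a careful person would: the job done as asked, in the order asked, and still so for the second after the job is handed in, with the robot touching nothing.
It also fails if it takes over 45 s, if anything falls off the work surface, if the arm or the gripper's body presses on something with over 40 N, if the wrist force passes 120 N, or if a joint passes its speed limit or range.

## Working session

There is one attempt and no reset: what is moved stays moved. The work goes in short steps, Python scripts to look and compute and a tool call to move; the robot and the scene stay as the last step left them, time stands still between calls to the robot, and variables do not carry over. Pictures are saved under pics/ and viewed, at most 10 in all, crops included, and the job is handed in when it is done.

Besides the shell and the picture viewer there is one more tool, called after "Call:" by a JSON object that holds its "name" and its "arguments", one argument or row to a line. play_rows: Moves the arm, as the interface text tells. Its arguments: {"type":"object","properties":{"series":{"type":"array","items":{"type":"object","properties":{"tx":{"type":"number"},"ty":{"type":"number"},"tz":{"type":"number"},"rx":{"type":"number"},"ry":{"type":"number"},"rz":{"type":"number"},"claw":{"type":"number"}}}},"newtons":{"type":"number"}},"required":["series"]}

```bash
mkdir -p pics; python3 - <<'E'
from station import r, imaging
import cv2
o=r.get_obs(); print(o, r.pinch_z)
for n in ("side","top"):
    cv2.imwrite(f"pics/{n}0.png", imaging.camera(n)[:,:,::-1]); print(n, imaging.get_calibration(n))
print(imaging.get_calibration("wrist"))
E
```

```text
{'clock': 0.0, 'qpos': array([ 6.80433036e+01,  2.02618555e+01,  9.36278206e+01,  8.08768095e-05,
        6.61870093e+01, -1.38714185e-01]), 'dq': array([ 0.05496956, -0.06900497, -0.01695882, -0.09398037, -0.08172794,
       -0.05093463]), 'joint_efforts': array([-1.42626301e-03, -5.93860710e+01, -3.34199417e+01,  6.97459280e-02,
        2.34777457e-02, -1.20027926e-04]), 'position': array([0.23210075, 0.57973498, 0.17627998]), 'ee_rot': array([-1.79923315e+02, -2.59604144e-04,  1.58181985e+02]), 'force': array([ 0.72941594,  0.57572048, -0.07729582]), 'moment': array([-0.03450077,  0.04186974, -0.01985673]), 'gripper_force': 0.0, 'grip_width': 1.0051895599597305} 0.0187
side {'intrinsics': array([[499.66130401,   0.        , 320.26799933],
       [  0.        , 499.66130401, 232.70488346],
       [  0.        ,   0.        ,   1.        ]]), 'rvec': array([ 0.87039058, -2.64891334,  0.95160144]), 'tvec': array([0.40986798, 0.29888941, 0.62761227])}
top {'intrinsics': array([[542.6437603 ,   0.        , 318.23359705],
       [  0.        , 542.6437603 , 242.41551178],
       [  0.        ,   0.        ,   1.        ]]), 'rvec': array([ 2.16226179, -2.0976408 ,  0.21801691]), 'tvec': array([-0.04367799,  0.54114196,  0.99283515])}
{'intrinsics': array([[371.64829954,   0.        , 325.90734867],
       [  0.        , 371.64829954, 242.35120437],
       [  0.        ,   0.        ,   1.        ]]), 'rvec': array([-2.42863034, -1.64339124, -0.1994716 ]), 'tvec': array([-0.62490139, -0.02862957,  0.3904993 ])}
```

View pics/side0.png

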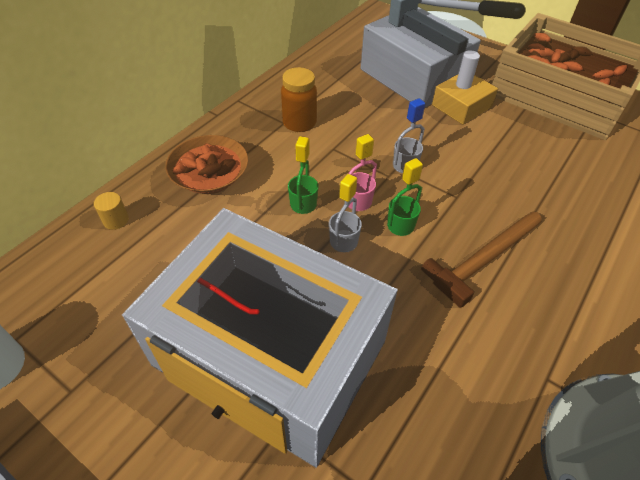

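View pics/top0.png

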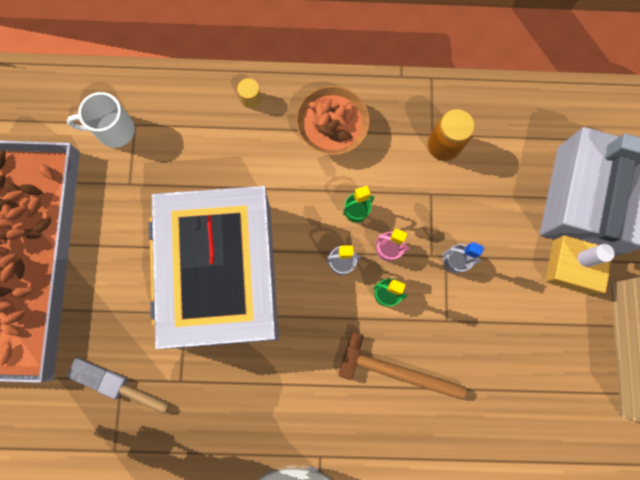

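The steel measure with the yellow grip is at top (346,252) and side (348,187). Green and pink look-alikes stand around it. The cabinet opening is at about (211,265) in the top view, with the red hook coming from the image top (+x). Next I'll fit the poses from both views.

```bash
cat > h.py <<'E'
import cv2, numpy as np
from scipy.optimize import least_squares, minimize
from station import r, imaging
def proj(P,n):
    c=imaging.get_calibration(n)
    return cv2.projectPoints(np.float64(P).reshape(-1,1,3),c["rvec"],c["tvec"],c["intrinsics"],None)[0].reshape(-1,2)
def tri(pts):  # {name:(u,v)}
    f=lambda p: np.concatenate([proj(p,n)[0]-uv for n,uv in pts.items()])
    s=least_squares(f,[.4,.0,.1]); return s.x, s.fun
def place(L,x,y,z,yaw):
    c,s=np.cos(yaw),np.sin(yaw); L=np.float64(L)
    return np.c_[x+c*L[:,0]-s*L[:,1], y+s*L[:,0]+c*L[:,1], z+L[:,2]]
def yellow(img): 
    h=cv2.cvtColor(img,cv2.COLOR_RGB2HSV); return cv2.inRange(h,(22,150,90),(35,255,255))
def blob(mask,uv):
    n,l,st,ce=cv2.connectedComponentsWithStats(mask)
    i=1+np.argmin([np.hypot(*(c-uv))+(1e3 if s[4]<15 else 0) for c,s in zip(ce[1:],st[1:])]); return (l==i), ce[i], st[i]
E
python3 - <<'E'
from h import *
im={n:cv2.imread(f"pics/{n}0.png")[:,:,::-1] for n in("side","top")}
hs={n:cv2.cvtColor(im[n],cv2.COLOR_RGB2HSV) for n in im}
print(hs["top"][252,346],hs["side"][187,348],hs["top"][265,176],hs["side"][300,347])
seed={"top":(346,252),"side":(348,187)}
B={n:blob(yellow(im[n].copy()),seed[n]) for n in im}
for n in B: print(n,B[n][1:])
p,res=tri({n:B[n][1] for n in B}); print(p,res)
box=[(a*.009,b*.012,c*.018) for a in(-1,1) for b in(-1,1) for c in(-1,1)]
S=8
def cost(q,show=False):
    t=0
    for n in B:
        x0,y0,w,h,_=B[n][2]; x0-=6;y0-=6;w+=12;h+=12
        m=cv2.resize(B[n][0][y0:y0+h,x0:x0+w].astype(np.uint8),None,fx=S,fy=S,interpolation=cv2.INTER_LINEAR)
        hull=cv2.convexHull(((proj(place(box,*q),n)-(x0,y0)+.5)*S).astype(np.float32)).astype(np.int32)
        k=np.zeros_like(m); cv2.fillConvexPoly(k,hull,1); t+=(k!=m).sum()/S/S
    return t
out=[]
for y in np.radians(range(-90,90,15)):
    s=minimize(cost,[*p,y],method="Nelder-Mead",options=dict(initial_simplex=np.array([[*p,y]]+[[*(p+d),y] for d in np.eye(3)*.004]+[[*p,y+.2]]),xatol=1e-4,fatol=.1,maxiter=150)); out.append((s.fun,s.x[:3].round(4),np.degrees(s.x[3]).round(1)))
out.sort(key=lambda t:t[0]); print(*out[:5],sep="\n")
# cabinet brass frame & hook
for n,uv in(("top",(211,265)),("side",(262,305))):
    br=cv2.inRange(hs[n],(14,120,100),(24,255,255)); red=cv2.inRange(hs[n],(0,200,120),(5,255,255))
    c=[k for k in cv2.findContours(br,cv2.RETR_EXTERNAL,cv2.CHAIN_APPROX_NONE)[0] if cv2.pointPolygonTest(k,uv,False)>0]
    print(n,[(cv2.contourArea(k),cv2.approxPolyDP(cv2.convexHull(k),6,True).reshape(-1,2).tolist()) for k in c])
a=cv2.resize(im["top"][175:360,140:285],None,fx=3,fy=3,interpolation=cv2.INTER_CUBIC)[:555]
b=cv2.resize(im["side"][160:260,310:400],None,fx=3.9,fy=5.55,interpolation=cv2.INTER_CUBIC)
cv2.imwrite("pics/c1.png",np.hstack([a,b])[:,:,::-1])
E
```

```text
[ 29 255 254] [ 25 231 201] [ 23 166 249] [ 15  19 135]
side (array([347.20891365, 187.29805014]), array([339, 174,  18,  28, 359], dtype=int32))
top (array([345.81034483, 251.00574713]), array([339, 245,  15,  13, 174], dtype=int32))
[ 0.51376404 -0.07529119  0.13017793] [ 0.23348821  0.06557564 -0.10159568 -0.26669783]
(np.float64(96.3125), array([ 0.5138, -0.0752,  0.1291]), np.float64(16.2))
(np.float64(96.671875), array([ 0.5141, -0.0756,  0.1281]), np.float64(15.6))
(np.float64(97.3125), array([ 0.5138, -0.0752,  0.1298]), np.float64(15.6))
(np.float64(98.515625), array([ 0.5145, -0.0764,  0.127 ]), np.float64(15.0))
(np.float64(98.515625), array([ 0.5134, -0.0749,  0.1306]), np.float64(15.7))
top [(230382.5, [[0, 53], [639, 75], [639, 479], [0, 479]])]
side [(15711.0, [[228, 232], [361, 297], [306, 387], [162, 305]])]
```

View pics/c1.png

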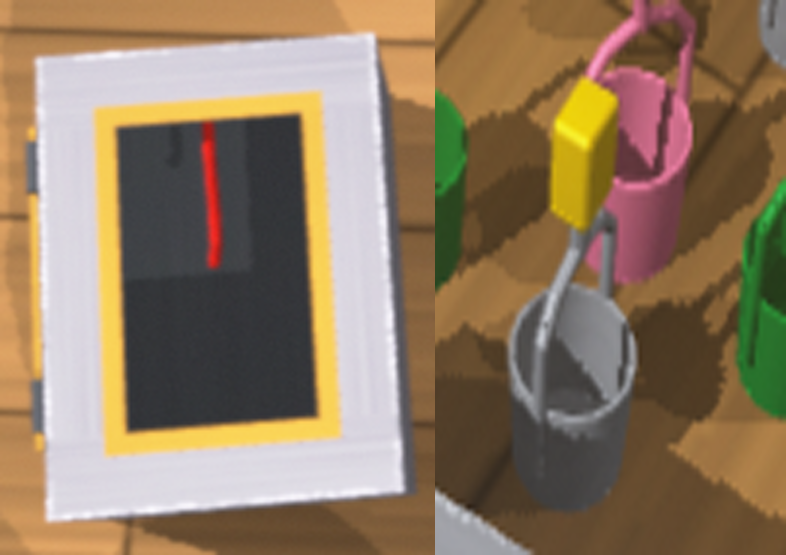

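The crop shows the grip, with one stirrup leg near-left at side ≈ (337,228) and the other behind at ≈ (354,209). The opening's inner corners in the top view are ≈ (179,218), (240,213), (246,314), (182,319), and the hook tip is at ≈ (211,263).

```bash
python3 - <<'E'
from h import *
for y in(16,-74):
    L=[(0,.0275,-.08),(0,-.0275,-.08),(0,0,-.033),(0,0,-.13)]
    print(y,proj(place(L,.5138,-.0752,.130,np.radians(y)),"side").round(0).tolist())
sg=[(1,1),(1,-1),(-1,-1),(-1,1)]
T_in=np.array([(179,217.7),(240.3,213.3),(245.7,313.7),(182.3,319)]); T_out=np.array([(152.3,194),(265,186.7),(275.7,339),(156,348.3)])
S_br=np.array([(228,232),(361,297),(306,387),(162,305)])
def f(q,parts=False):
    x,y,a,w=q
    q3=lambda hx,hy:place([(s*hx,t*hy,0) for s,t in sg],x,y,.142,a)
    e=[proj(q3(.09,.055),"top")-T_in,proj(q3(.135,.1),"top")-T_out,
       np.roll(proj(q3(.09+w,.055+w),"side"),k,0)-S_br]
    return e if parts else np.concatenate(e).ravel()
best=None
for k in range(4):
    s=least_squares(f,[.5,.2,0,.012],loss="soft_l1")
    if best is None or s.cost<best.cost: best=s; K=k
k=K; print(k,best.x,np.degrees(best.x[2])); print([e.round(1).tolist() for e in f(best.x,True)])
x,y,a,w=best.x
h=place([(.025,0,.112),(.002,0,.121)],x,y,0,a); print(h,proj(h,"top"),proj(h,"side"))
E
```

```text
16 [[339.0, 234.0], [350.0, 210.0], [346.0, 202.0], [343.0, 241.0]]
-74 [[329.0, 217.0], [361.0, 227.0], [346.0, 202.0], [343.0, 241.0]]Traceback (most recent call last):
  File "<stdin>", line 16, in <module>
    return func(*args, **kwargs)
    result = trf(vector_fun.fun, vector_fun.jac, x0, f0, J0, lb, ub, ftol, xtol,
                 gtol, max_nfev, x_scale, loss_function, tr_solver,
                 tr_options.copy(), verbose, callback=callback_wrapped)
    return trf_no_bounds(
        fun, jac, x0, f0, J0, ftol, xtol, gtol, max_nfev, x_scale,
        loss_function, tr_solver, tr_options, verbose, callback=callback)
    J = jac(x)
    self._update_jac()
    ~~~~~~~~~~~~~~~~^^
    self.J = self.jac_wrapped(xp_copy(self.x), f0=self.f)
             ~~~~~~~~~~~~~~~~^^^^^^^^^^^^^^^^^^^^^^^^^^^^
    J, dct = approx_derivative(
             ~~~~~~~~~~~~~~~~~^
        self.fun,
        ^^^^^^^^^
    ...<2 lines>...
        **self.finite_diff_options,
        ^^^^^^^^^^^^^^^^^^^^^^^^^^^
    )
    ^
    J, _nfev = _dense_difference(fun_wrapped, x0, f0, h,
               ~~~~~~~~~~~~~~~~~^^^^^^^^^^^^^^^^^^^^^^^^
                             use_one_sided, method,
                             ^^^^^^^^^^^^^^^^^^^^^^
                             mf)
                             ^^^
    df = [f_eval - f0 for f_eval in f_evals]
                                    ^^^^^^^
    f = np.atleast_1d(self.fun(x, *self.args, **self.kwargs))
                      ~~~~~~~~^^^^^^^^^^^^^^^^^^^^^^^^^^^^^^
    return np.atleast_1d(self.fun(x))
                         ~~~~~~~~^^^
    return self.f(x, *self.args, **self.kwargs)
           ~~~~~~^^^^^^^^^^^^^^^^^^^^^^^^^^^^^^
  File "<stdin>", line 11, in f
  File "h.py", line 5, in proj
    c=imaging.get_calibration(n)
ValueError: time passes only in moves, steps and waits
```

```bash
sed -i 's/^def proj/CAL={n:imaging.get_calibration(n) for n in ("side","top")}\ndef proj/; s/c=imaging.get_calibration(n)/c=CAL[n]/' h.py; cat > cab.py <<'E'
from h import *
sg=[(1,1),(1,-1),(-1,-1),(-1,1)]
T_in=np.array([(179,217.7),(240.3,213.3),(245.7,313.7),(182.3,319)]); T_out=np.array([(152.3,194),(265,186.7),(275.7,339),(156,348.3)])
S_br=np.array([(228,232),(361,297),(306,387),(162,305)])
def f(q,parts=False):
    x,y,a,w=q
    q3=lambda hx,hy:place([(s*hx,t*hy,0) for s,t in sg],x,y,.142,a)
    e=[proj(q3(.09,.055),"top")-T_in,proj(q3(.135,.1),"top")-T_out,
       np.roll(proj(q3(.09+w,.055+w),"side"),k,0)-S_br]
    return e if parts else np.concatenate(e).ravel()
best=None
for k in range(4):
    s=least_squares(f,[.5,.2,0,.012],loss="soft_l1")
    if best is None or s.cost<best.cost: best=s; K=k
k=K; print(k,best.x,np.degrees(best.x[2])); print([e.round(1).tolist() for e in f(best.x,True)])
x,y,a,w=best.x
h=place([(.025,0,.112),(.002,0,.121),(.135,0,.11)],x,y,0,a); print(h,proj(h,"top"),proj(h,"side"))
E
python3 cab.py; python3 -c "
from station import r; print(r.get_obs()['clock'])"
```

```text
3 [0.48074512 0.15729206 0.10813561 0.01134831] 6.195714229821094
[[[-0.7, -1.6], [0.6, -1.8], [0.8, 0.0], [-0.6, -0.2]], [[-0.3, -0.7], [-0.2, -1.4], [-1.2, -0.7], [-0.3, -0.5]], [[1.0, 0.5], [1.2, 0.1], [1.0, 0.2], [1.3, 0.5]]]
[[0.5055991  0.15999018 0.112     ]
 [0.48273344 0.15750791 0.121     ]
 [0.61495659 0.17186193 0.11      ]] [[214.1686811  252.83785792]
 [213.8815378  264.74161005]
 [211.71184942 194.18198477]] [[249.20207919 305.0716064 ]
 [263.5882292  309.36158348]
 [182.49629194 270.27759707]]
0.1
```

```bash
python3 - <<'E'
from h import *
im={n:cv2.imread(f"pics/{n}0.png")[:,:,::-1].copy() for n in("side","top")}
for n,b in (("side",(180,265,280,325)),("top",(195,210,230,275))):
    h=cv2.cvtColor(im[n],cv2.COLOR_RGB2HSV); m=cv2.inRange(h,(0,180,80),(8,255,255))|cv2.inRange(h,(172,180,80),(180,255,255))
    v,u=np.nonzero(m[b[1]:b[3],b[0]:b[2]]); u+=b[0]; v+=b[1]
    key=u if n=="side" else v
    print(n,[(int(c),float((v if n=="side" else u)[key==c].mean().round(1)),int((key==c).sum())) for c in np.unique(key)[::2]])
E
python3 - <<'E'
import sys; sys.path.insert(0,'.')
E
```

```text
side [(199, 280.0, 1), (201, 279.5, 2), (203, 281.0, 3), (205, 282.5, 4), (207, 284.0, 3), (209, 285.5, 4), (211, 287.0, 5), (213, 288.0, 5), (215, 289.0, 5), (217, 290.5, 6), (219, 291.5, 6), (221, 293.5, 6), (223, 294.5, 6), (225, 295.5, 6), (227, 297.5, 6), (229, 298.5, 6), (231, 300.0, 7), (233, 301.5, 6), (235, 302.5, 6), (237, 303.5, 6), (239, 305.5, 6), (241, 306.5, 6), (243, 307.5, 6), (245, 308.5, 6), (247, 309.5, 6), (249, 310.5, 6), (251, 311.0, 5), (253, 311.0, 5), (255, 311.0, 5), (257, 311.0, 5)]
top [(216, 209.0, 3), (218, 209.0, 3), (220, 209.0, 3), (222, 209.0, 3), (224, 209.0, 3), (226, 209.0, 3), (228, 209.5, 4), (230, 209.5, 4), (232, 210.0, 3), (234, 210.0, 3), (236, 210.0, 3), (238, 210.5, 4), (240, 210.5, 4), (242, 210.5, 4), (244, 211.0, 3), (246, 211.0, 3), (248, 211.0, 3), (250, 211.0, 3), (252, 211.5, 4), (254, 211.5, 4), (256, 211.5, 4), (258, 211.0, 3), (260, 211.0, 3), (262, 211.0, 3)]
```

```bash
python3 - <<'E'
from h import *
print("tip",tri({"top":np.array((211.2,263)),"side":np.array((257,311))}))
# bar line: points at local x=0..; z=-.0035
T=np.array([(209,218),(211.4,252)]);S=np.array([(211,287.),(243,307.5)])
def dist(P,A): d=A[1]-A[0]; n=np.array([-d[1],d[0]])/np.hypot(*d); return (P-A[0])@n
def g(q):
    x,y,z,a=q; B=place([(0,0,-.0035),(.06,0,-.0035)],x,y,z,a); t=place([(-.0225,0,.006)],x,y,z,a)
    return np.r_[dist(proj(B,"top"),T),dist(proj(B,"side"),S),(proj(t,"top")[0]-(211,262)),(proj(t,"side")[0]-(256,311)),(z-.112)*300]
s=least_squares(g,[.5,.16,.112,.1]); print(s.x,np.degrees(s.x[3]),s.fun.round(2))
E
```

```text
tip (array([0.48745368, 0.16349209, 0.11993559]), array([-0.42074663, -0.90518582,  0.68045376,  0.18095894]))
[0.51086518 0.16623208 0.11460874 0.077762  ] 4.455434669679151 [ 0.29 -1.58 -0.64  1.34 -0.81 -0.53  0.52  0.06  0.78]
```

```bash
cat > d.py <<'E'
import sys; from station import r; import numpy as np
from scipy.spatial.transform import Rotation as R
def delta(x,y,z,yaw):  # shift in tool axes (mm) to put TCP at x,y,z; turn (rad) to [180,0,yaw]
    o=r.get_obs(); A=R.from_euler("xyz",o["ee_rot"],degrees=True); B=R.from_euler("xyz",[180,0,yaw],degrees=True)
    print(o["clock"],o["position"].round(4),o["ee_rot"].round(2),"F",o["force"].round(1),o["grip_width"].round(3),o["gripper_force"].round(1))
    print("shift",(A.inv().apply(np.array([x,y,z])-o["position"])*1e3).round(1),"turn",(A.inv()*B).as_rotvec().round(3))
if __name__=="__main__": delta(*map(float,sys.argv[1:]))
E
```

Call:
{"name": "play_rows", "arguments": {
  "series": [
    {"tz": -18, "rz": 0.18, "claw": 65},
    {"tz": -18, "rz": 0.18, "claw": 65},
    {"tz": -18, "rz": 0.18, "claw": 65},
    {"tz": -18, "rz": 0.18, "claw": 65},
    {"tz": -18, "rz": 0.18, "claw": 65}
  ]
}}

```text
schema error: expected keys tx, ty, tz, rx, ry, rz, claw
```

```bash
python3 d.py .514 -.0755 .25 106
```

```text
Traceback (most recent call last):
  File "d.py", line 7, in <module>
    if __name__=="__main__": delta(*map(float,sys.argv[1:]))
                             ~~~~~^^^^^^^^^^^^^^^^^^^^^^^^^^
  File "d.py", line 5, in delta
    print(o["clock"],o["position"].round(4),o["ee_rot"].round(2),"F",o["force"].round(1),o["grip_width"].round(3),o["gripper_force"].round(1))
                                                                                         ^^^^^^^^^^^^^^^^^^^^^
AttributeError: 'float' object has no attribute 'round'
```

Call:
{"name": "play_rows", "arguments": {
  "series": [
    {"tx": 0, "ty": 0, "tz": -18, "rx": 0, "ry": 0, "rz": 0.18, "claw": 65},
    {"tx": 0, "ty": 0, "tz": -18, "rx": 0, "ry": 0, "rz": 0.18, "claw": 65},
    {"tx": 0, "ty": 0, "tz": -18, "rx": 0, "ry": 0, "rz": 0.18, "claw": 65},
    {"tx": 0, "ty": 0, "tz": -18, "rx": 0, "ry": 0, "rz": 0.18, "claw": 65},
    {"tx": 0, "ty": 0, "tz": -18, "rx": 0, "ry": 0, "rz": 0.18, "claw": 65}
  ]
}}

```text
clock: 0.72
position: [0.2321, 0.58, 0.2671]
ee_rot: [-180.0, 0.0, 106.3]
force: [-0.0, -0.5, -0.6]
grip_width: 0.651
gripper_force: 0.0
```

```bash
sed -i 's/o\["grip_width"\].round(3),o\["gripper_force"\].round(1)/round(float(o["grip_width"]),3),round(float(o["gripper_force"]),1)/' d.py; python3 d.py .514 -.0755 .25 106
```

```text
0.725 [0.2321 0.58   0.2671] [-1.7997e+02  4.0000e-02  1.0628e+02] F [-0.  -0.5 -0.6] 0.651 0.0
shift [-708.2   86.8   17.5] turn [-0.001  0.001  0.005]
```

Call:
{"name": "play_rows", "arguments": {
  "series": [
    {"tx": -55, "ty": 6.7, "tz": 0, "rx": 0, "ry": 0, "rz": 0, "claw": 65},
    {"tx": -55, "ty": 6.7, "tz": 0, "rx": 0, "ry": 0, "rz": 0, "claw": 65},
    {"tx": -55, "ty": 6.7, "tz": 0, "rx": 0, "ry": 0, "rz": 0, "claw": 65},
    {"tx": -55, "ty": 6.7, "tz": 0, "rx": 0, "ry": 0, "rz": 0, "claw": 65},
    {"tx": -55, "ty": 6.7, "tz": 0, "rx": 0, "ry": 0, "rz": 0, "claw": 65}
  ]
}}

```text
clock: 1.35
position: [0.3433, 0.3245, 0.2668]
ee_rot: [-180.0, 0.0, 106.6]
force: [0.2, 0.1, 0.2]
grip_width: 0.647
gripper_force: 0.0
```

Call:
{"name": "play_rows", "arguments": {
  "series": [
    {"tx": -55, "ty": 6.7, "tz": 0, "rx": 0, "ry": 0, "rz": 0, "claw": 65},
    {"tx": -55, "ty": 6.7, "tz": 0, "rx": 0, "ry": 0, "rz": 0, "claw": 65},
    {"tx": -55, "ty": 6.7, "tz": 0, "rx": 0, "ry": 0, "rz": 0, "claw": 65},
    {"tx": -55, "ty": 6.7, "tz": 0, "rx": 0, "ry": 0, "rz": 0, "claw": 65},
    {"tx": -55, "ty": 6.7, "tz": 0, "rx": 0, "ry": 0, "rz": 0, "claw": 65}
  ]
}}

```text
clock: 1.98
position: [0.4541, 0.0706, 0.2669]
ee_rot: [180.0, -0.0, 106.6]
force: [0.5, 0.5, -0.1]
grip_width: 0.651
gripper_force: 0.0
```

Call:
{"name": "play_rows", "arguments": {
  "series": [
    {"tx": -50, "ty": 6.5, "tz": 0, "rx": 0, "ry": 0, "rz": 0, "claw": 65},
    {"tx": -50, "ty": 6.5, "tz": 0, "rx": 0, "ry": 0, "rz": 0, "claw": 65},
    {"tx": -50, "ty": 6.5, "tz": 0, "rx": 0, "ry": 0, "rz": 0, "claw": 65}
  ]
}}

```text
clock: 2.35
position: [0.5156, -0.0675, 0.2668]
ee_rot: [-180.0, -0.0, 106.6]
force: [-0.6, 0.3, -0.2]
grip_width: 0.65
gripper_force: 0.0
```

```bash
python3 d.py .514 -.0755 .25 106; python3 - <<'E'
from station import r, imaging; import cv2, pickle
c=imaging.get_calibration("wrist"); im=imaging.camera("wrist"); pickle.dump(c,open("w1.pkl","wb")); cv2.imwrite("pics/w1.png",im[:,:,::-1])
E
```

```text
2.35 [ 0.5156 -0.0675  0.2668] [-1.7999e+02 -1.0000e-02  1.0660e+02] F [-0.6  0.3 -0.2] 0.65 0.0
shift [-7.2 -3.9 16.8] turn [-0.   -0.    0.01]
```

View pics/w1.png

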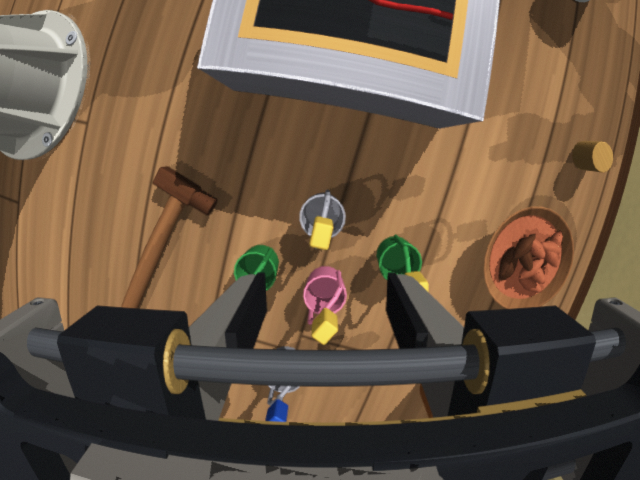

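The wrist view shows the steel measure's yellow grip at (321,234), with its stirrup running vertically in the image. I'll check my estimate against it.

```bash
cat >> h.py <<'E'
def wproj(P,c):
    X=cv2.Rodrigues(c["rvec"])[0]@np.float64(P).reshape(-1,3).T+c["tvec"].reshape(3,1)
    th=np.arctan2(np.hypot(X[0],X[1]),X[2]); ph=np.arctan2(X[1],X[0]); K=c["intrinsics"]
    return np.c_[K[0,2]+K[0,0]*th*np.cos(ph),K[1,2]+K[0,0]*th*np.sin(ph)]
def wlevel(uv,c,z):  # point at height z seen at pixel uv
    return least_squares(lambda p:wproj([*p,z],c)[0]-uv,[.5,0.]).x
E
python3 - <<'E'
from h import *; import pickle
c=pickle.load(open("w1.pkl","rb")); im=cv2.imread("pics/w1.png")[:,:,::-1].copy()
m,ce,st=blob(yellow(im),(321,234)); print("grip px",ce,st)
v,u=np.nonzero(m); print(cv2.minAreaRect(np.c_[u,v].astype(np.float32)))
print("pred",wproj([.514,-.0755,.130],c)); print("at z=.13",wlevel(ce,c,.130))
L=[(0,0,-.13),(0,.0275,-.08),(0,-.0275,-.08)]; print(wproj(place(L,.514,-.0755,.13,np.radians(16)),c))
print("cup rim centre px (322,216):",wlevel((322,216),c,.048))
E
```

```text
grip px [321.24822695 233.17553191] [310 217  23  33 564]
((321.3647155761719, 232.8588104248047), (19.523744583129883, 30.804128646850586), 12.52880573272705)
pred [[320.45648627 230.67275237]]
at z=.13 [ 0.51541063 -0.07762395]
[[321.91123343 209.53404326]
 [321.64343971 192.64845992]
 [321.27717914 239.20795901]]
cup rim centre px (322,216): [ 0.5146275  -0.07545218]
```

```bash
python3 -c "
import cv2
a=cv2.imread('pics/w1.png')[180:260,280:370]; cv2.imwrite('pics/w1c.png',cv2.resize(a,None,fx=6,fy=6,interpolation=cv2.INTER_CUBIC))"
```

```text
(no output)
```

View pics/w1c.png

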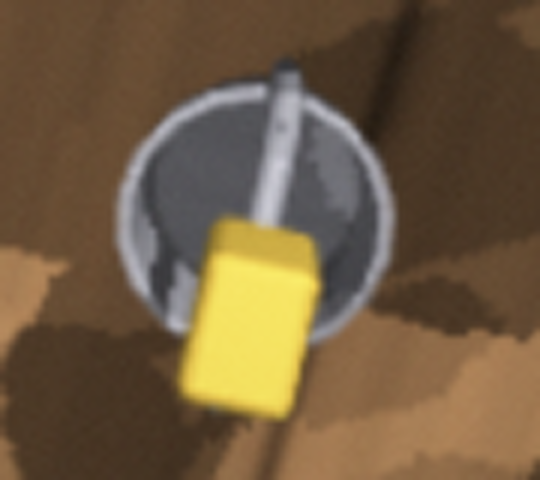

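```bash
python3 - <<'E'
from h import *; import pickle
c=pickle.load(open("w1.pkl","rb"))
q=np.array([wlevel((280+u/6-.4,180+v/6-.4),c,.148) for u,v in((212,257),(315,275),(292,415),(183,393))]); print(q,q.mean(0))
for i,j in((0,3),(1,2)): d=q[i]-q[j]; print("long",np.hypot(*d),np.degrees(np.arctan2(*d[::-1]))-90)
for i,j in((0,1),(3,2)): d=q[j]-q[i]; print("short",np.hypot(*d),np.degrees(np.arctan2(*d[::-1])))
E
python3 d.py .5145 -.0765 .113 106
```

```text
[[ 0.50626963 -0.06586448]
 [ 0.52182136 -0.06410298]
 [ 0.52473915 -0.0858642 ]
 [ 0.50790434 -0.08727628]] [ 0.51518362 -0.07577698]
long 0.021474113345390625 4.3658554722562855
long 0.021955963154722657 7.636804480928163
short 0.015651173025885447 6.462198110509672
short 0.01689393082975675 4.794673462423472
2.4 [ 0.5178 -0.0721  0.2667] [179.99   0.19 106.55] F [ 1.7 -2.8  0.3] 0.651 0.0
shift [ -2.8  -4.4 153.7] turn [0.    0.003 0.01 ]
```

Call:
{"name": "play_rows", "arguments": {
  "series": [
    {"tx": -4, "ty": -3, "tz": 30, "rx": 0, "ry": 0, "rz": 0.184, "claw": 60},
    {"tx": 0, "ty": 0, "tz": 30, "rx": 0, "ry": 0, "rz": 0, "claw": 60},
    {"tx": 0, "ty": 0, "tz": 0, "rx": 0, "ry": 0, "rz": 0, "claw": 60}
  ]
}}

```text
clock: 2.78
position: [0.5117, -0.0703, 0.2049]
ee_rot: [-179.7, -0.1, 96.1]
force: [0.4, -0.5, 0.2]
grip_width: 0.599
gripper_force: 0.0
```

```bash
python3 d.py .515 -.076 .115 96
```

```text
2.775 [ 0.5117 -0.0703  0.2049] [-1.7973e+02 -6.0000e-02  9.6070e+01] F [ 0.4 -0.5  0.2] 0.599 0.0
shift [-6.1  3.1 89.9] turn [-0.005 -0.001  0.001]
```

Call:
{"name": "play_rows", "arguments": {
  "series": [
    {"tx": -6, "ty": 3, "tz": 20, "rx": -0.005, "ry": 0, "rz": 0, "claw": 60},
    {"tx": 0, "ty": 0, "tz": 20, "rx": 0, "ry": 0, "rz": 0, "claw": 60},
    {"tx": 0, "ty": 0, "tz": 0, "rx": 0, "ry": 0, "rz": 0, "claw": 60}
  ]
}}

```text
clock: 3.15
position: [0.5169, -0.0759, 0.167]
ee_rot: [179.8, -0.0, 96.1]
force: [-0.3, 0.3, -0.3]
grip_width: 0.599
gripper_force: 0.0
```

```bash
python3 d.py .515 -.076 .115 96
```

```text
3.15 [ 0.5169 -0.0759  0.167 ] [ 1.7979e+02 -2.0000e-02  9.6100e+01] F [-0.3  0.3 -0.3] 0.599 0.0
shift [ 0.1 -2.1 52. ] turn [ 0.004 -0.     0.002]
```

Call:
{"name": "play_rows", "arguments": {
  "series": [
    {"tx": 0, "ty": -1.5, "tz": 17, "rx": 0, "ry": 0, "rz": 0, "claw": 60},
    {"tx": 0, "ty": 0, "tz": 17, "rx": 0, "ry": 0, "rz": 0, "claw": 60},
    {"tx": 0, "ty": 0, "tz": 17, "rx": 0, "ry": 0, "rz": 0, "claw": 60},
    {"tx": 0, "ty": 0, "tz": 0, "rx": 0, "ry": 0, "rz": 0, "claw": 60}
  ]
}}

```text
clock: 3.65
position: [0.5149, -0.0761, 0.1143]
ee_rot: [179.9, -0.0, 96.1]
force: [-0.4, 0.2, 0.1]
grip_width: 0.601
gripper_force: 0.0
```

```bash
python3 d.py .515 -.076 .115 96; python3 - <<'E'
from station import r, imaging; import cv2, pickle
c=imaging.get_calibration("wrist"); im=imaging.camera("wrist"); pickle.dump(c,open("w2.pkl","wb")); cv2.imwrite("pics/w2.png",im[:,:,::-1])
E
```

```text
3.65 [ 0.5149 -0.0761  0.1143] [ 1.7988e+02 -4.0000e-02  9.6070e+01] F [-0.4  0.2  0.1] 0.601 0.0
shift [ 0.1  0.1 -0.7] turn [ 0.002 -0.001  0.001]
```

View pics/w2.png

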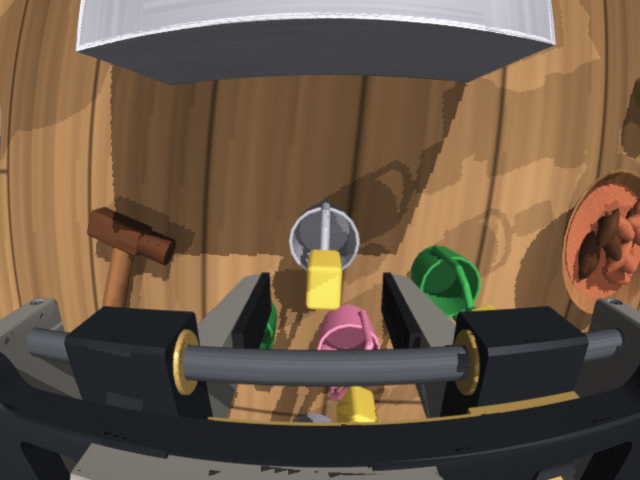

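The grip at (324,280) lies between the fingers, aligned and centred. I'll check the lengthwise alignment numerically.

```bash
python3 - <<'E'
from h import *; import pickle
c=pickle.load(open("w2.pkl","rb")); im=cv2.imread("pics/w2.png")[:,:,::-1].copy()
m,ce,st=blob(yellow(im),(324,280)); print(ce,st)
box=[(a*.009,b*.012,k*.018) for a in(-1,1) for b in(-1,1) for k in(-1,1)]
P=wproj(place(box,.515,-.076,.130,np.radians(6)),c); print(P.min(0),P.max(0)); print(wproj([[.515,-.076,.1143],[.515,-.076,.133]],c))
E
```

```text
[322.73786408 275.47050037] [ 306  250   36   60 1339]
[305.37638221 247.25530751] [341.82916262 310.09313369]
[[323.83582752 267.94156466]
 [323.72457573 278.5203638 ]]
```

Prediction and picture agree to about 1 mm, so I'll grip.

Call:
{"name": "play_rows", "arguments": {
  "series": [
    {"tx": 0, "ty": 0, "tz": 0, "rx": 0, "ry": 0, "rz": 0, "claw": 0},
    {"tx": 0, "ty": 0, "tz": 0, "rx": 0, "ry": 0, "rz": 0, "claw": 0},
    {"tx": 0, "ty": 0, "tz": 0, "rx": 0, "ry": 0, "rz": 0, "claw": 0},
    {"tx": 0, "ty": 0, "tz": 0, "rx": 0, "ry": 0, "rz": 0, "claw": 0},
    {"tx": 0, "ty": 0, "tz": 0, "rx": 0, "ry": 0, "rz": 0, "claw": 0}
  ],
  "newtons": 30
}}

```text
clock: 4.32
position: [0.5161, -0.0763, 0.1161]
ee_rot: [179.7, 0.0, 96.1]
force: [-0.3, -0.2, 0.2]
grip_width: 0.08
gripper_force: 0.0
```

Call:
{"name": "play_rows", "arguments": {
  "series": [
    {"tx": 0, "ty": 0, "tz": -5, "rx": 0, "ry": 0, "rz": 0, "claw": 0},
    {"tx": 0, "ty": 0, "tz": -15, "rx": 0, "ry": 0, "rz": 0, "claw": 0},
    {"tx": 0, "ty": 0, "tz": -30, "rx": 0, "ry": 0, "rz": 0, "claw": 0},
    {"tx": 0, "ty": 0, "tz": -35, "rx": 0, "ry": 0, "rz": 0, "claw": 0},
    {"tx": 0, "ty": 0, "tz": -35, "rx": 0, "ry": 0, "rz": 0, "claw": 0}
  ]
}}

```text
clock: 4.95
position: [0.5156, -0.0763, 0.2383]
ee_rot: [179.7, 0.0, 96.1]
force: [-0.8, 0.0, 0.5]
grip_width: 0.003
gripper_force: 0.0
```

Call:
{"name": "play_rows", "arguments": {
  "series": [
    {"tx": 0, "ty": 0, "tz": -35, "rx": 0, "ry": 0, "rz": 0, "claw": 0},
    {"tx": 0, "ty": 0, "tz": -25, "rx": 0, "ry": 0, "rz": 0, "claw": 0},
    {"tx": 0, "ty": 0, "tz": -8, "rx": 0, "ry": 0, "rz": 0, "claw": 0}
  ]
}}

```text
clock: 5.32
position: [0.516, -0.0765, 0.3065]
ee_rot: [179.5, 0.1, 96.1]
force: [0.6, 0.1, -0.2]
grip_width: 0.004
gripper_force: 0.0
```

```bash
python3 - <<'E'
import sys; sys.argv=['x']
from d import delta; import numpy as np
hx,hy,a=.510,.166,np.radians(6)
s=-.068
print(hx+s*np.cos(a),hy+s*np.sin(a)); delta(hx+s*np.cos(a),hy+s*np.sin(a),.30,96)
E
```

```text
0.4423725111149574 0.15889206449779958
5.325 [ 0.516  -0.0765  0.3065] [1.7951e+02 5.0000e-02 9.6070e+01] F [ 0.6  0.1 -0.2] 0.004 0.0
shift [241.8 -48.3   5.9] turn [0.008 0.001 0.001]
```

The fingers closed past the grip. I'll look.

```bash
python3 - <<'E'
from station import r, imaging; import cv2, pickle, numpy as np
c=imaging.get_calibration("wrist"); im=imaging.camera("wrist"); pickle.dump(c,open("w3.pkl","wb")); cv2.imwrite("pics/w3.png",im[:,:,::-1])
s=imaging.camera("side"); cv2.imwrite("pics/side3.png",s[:,:,::-1]); t=imaging.camera("top"); cv2.imwrite("pics/top3.png",t[:,:,::-1])
cv2.imwrite("pics/m3.png",np.hstack([cv2.resize(im,(400,300),interpolation=cv2.INTER_AREA),cv2.resize(s[60:300,160:480],(400,300))])[:,:,::-1])
E
```

```text
(no output)
```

View pics/m3.png

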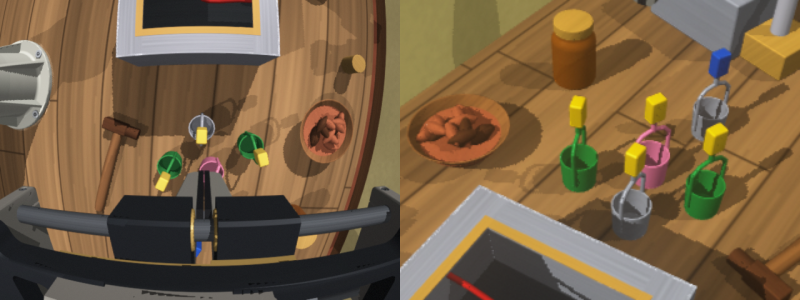

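```bash
python3 - <<'E'
from h import *; import pickle
for w,seed in(("w1",(321,233)),("w2",(323,275)),("w3",(323,216))):
    c=pickle.load(open(w+".pkl","rb")); im=cv2.imread(f"pics/{w}.png")[:,:,::-1].copy()
    m,ce,st=blob(yellow(im),seed); print(w,ce,st[:4],wlevel(ce,c,.13),"cam",(-cv2.Rodrigues(c["rvec"])[0].T@c["tvec"]).round(4), "axis",cv2.Rodrigues(c["rvec"])[0][2].round(3))
for n,seed in(("top",(346,251)),("side",(347,187))):
    for k in("0","3"):
        im=cv2.imread(f"pics/{n}{k}.png")[:,:,::-1].copy(); print(n,k,blob(yellow(im),seed)[1:])
c=pickle.load(open("w3.pkl","rb")); t=np.array([.516,-.0765,.3065])
print("tcp px",wproj(t,c),"pinch px",wproj(t+[0,0,.0187],c),wproj(t+[0,0,.088],c))
E
```

```text
w1 [321.24822695 233.17553191] [310 217  23  33] [ 0.51541063 -0.07762395] cam [ 0.4978 -0.0027  0.4755] axis [ 0.069 -0.231 -0.971]
w2 [322.73786408 275.47050037] [306 250  36  60] [ 0.51437719 -0.07534689] cam [ 0.5087 -0.009   0.323 ] axis [ 0.027 -0.239 -0.971]
w3 [322.25747126 216.95402299] [313 204  19  27] [ 0.51510916 -0.07751408] cam [ 0.5084 -0.0093  0.5151] axis [ 0.034 -0.24  -0.97 ]
top 0 (array([345.81034483, 251.00574713]), array([339, 245,  15,  13, 174], dtype=int32))
top 3 (array([342.1875, 251.325 ]), array([339, 245,   7,  13,  80], dtype=int32))
side 0 (array([347.20891365, 187.29805014]), array([339, 174,  18,  28, 359], dtype=int32))
side 3 (array([347.23333333, 187.275     ]), array([339, 174,  18,  28, 360], dtype=int32))
tcp px [[323.64300518 268.02808829]] pinch px [[323.73770388 278.66669007]] [[324.32479952 341.48171682]]
```

View pics/w3.png

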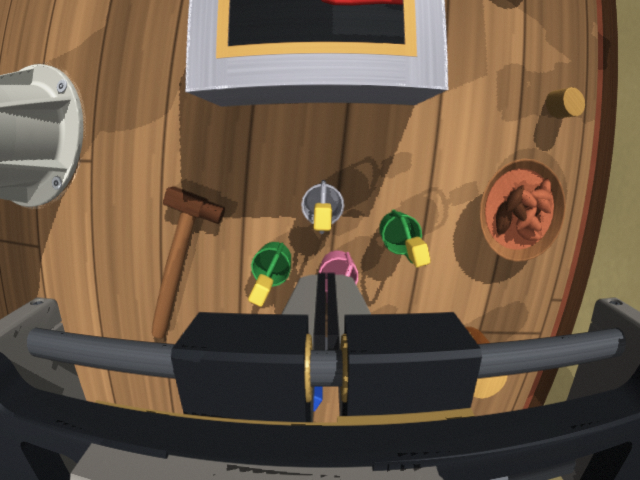

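In w3 the measure still stands, exactly unmoved. The finger tips show at row ≈275, where the reported TCP predicts less (near-face tip at ≈253), so the real tips may be higher than reported. I'll check with image differences in the fixed cameras.

```bash
python3 - <<'E'
from h import *
t=np.array([.516,-.0765,.3065]); 
for n in("side","top"):
    print(n,"tcp px",[proj(t+[0,0,k],n)[0].round(0).tolist() for k in(0,.0187,.04,.088,.12)])
    a,b=[cv2.imread(f"pics/{n}{k}.png").astype(int) for k in "03"]
    d=(np.abs(a-b).max(2)>25).astype(np.uint8); d=cv2.morphologyEx(d,cv2.MORPH_OPEN,np.ones((2,2)))
    N,l,st,ce=cv2.connectedComponentsWithStats(d); print([(s.tolist(),c.round().tolist()) for s,c in zip(st[1:],ce[1:]) if s[4]>40])
    k=1+np.argmax(st[1:,4]); v,u=np.nonzero(l==k); rows=np.unique(v)
    print([(int(y),int(u[v==y].min()),int(u[v==y].max())) for y in rows[::-1][:60:4]])
E
```

```text
side tcp px [[355.0, 86.0], [356.0, 72.0], [357.0, 56.0], [360.0, 17.0], [362.0, -13.0]]
[([344, 0, 40, 66, 2004], [361.0, 28.0]), ([422, 0, 25, 18, 229], [433.0, 6.0]), ([490, 32, 150, 117, 6916], [568.0, 92.0]), ([485, 88, 13, 10, 45], [492.0, 92.0]), ([96, 194, 26, 17, 336], [108.0, 202.0]), ([127, 295, 18, 18, 53], [136.0, 303.0]), ([130, 318, 19, 12, 57], [139.0, 324.0]), ([507, 319, 133, 161, 10306], [593.0, 423.0]), ([0, 328, 26, 57, 1007], [10.0, 358.0]), ([154, 332, 42, 26, 119], [176.0, 345.0]), ([381, 369, 28, 29, 258], [396.0, 384.0]), ([419, 368, 14, 12, 70], [425.0, 372.0]), ([313, 418, 12, 13, 70], [319.0, 425.0])]
[(479, 507, 639), (475, 512, 639), (471, 515, 639), (467, 517, 639), (463, 519, 639), (459, 523, 639), (455, 526, 639), (451, 531, 639), (447, 534, 639), (443, 541, 639), (439, 544, 639), (435, 548, 639), (431, 553, 639), (427, 556, 639), (423, 559, 633)]
top tcp px [[355.0, 228.0], [356.0, 226.0], [357.0, 222.0], [361.0, 214.0], [363.0, 208.0]]
[([0, 0, 39, 19, 358], [20.0, 7.0]), ([58, 0, 236, 28, 3868], [177.0, 12.0]), ([0, 0, 640, 480, 213155], [347.0, 2
[... 286 characters left out ...]
, 197, 9, 13, 68], [32.0, 203.0]), ([14, 199, 14, 13, 59], [21.0, 205.0]), ([632, 202, 8, 44, 181], [637.0, 229.0]), ([208, 223, 6, 31, 103], [211.0, 238.0]), ([602, 245, 13, 11, 93], [608.0, 250.0]), ([629, 265, 11, 10, 59], [633.0, 270.0]), ([0, 317, 41, 59, 1035], [15.0, 356.0]), ([101, 330, 16, 7, 42], [109.0, 333.0]), ([0, 379, 41, 5, 114], [19.0, 381.0]), ([0, 389, 111, 62, 5191], [44.0, 422.0]), ([0, 450, 134, 30, 3433], [60.0, 466.0])]
[(479, 184, 639), (475, 175, 639), (471, 167, 639), (467, 150, 639), (463, 140, 639), (459, 131, 639), (455, 128, 639), (451, 130, 639), (447, 128, 639), (443, 114, 639), (439, 105, 639), (435, 96, 639), (431, 97, 639), (427, 99, 639), (423, 120, 636)]
```

```bash
python3 - <<'E'
from h import *; import pickle
c=CAL["side"]; print("side cam",-cv2.Rodrigues(c["rvec"])[0].T@c["tvec"])
a,b=[cv2.imread(f"pics/side{k}.png").astype(int) for k in "03"]
d=(np.abs(a-b).max(2)>20)[0:80,330:400]
for y in range(20,75,3): u=np.nonzero(d[y])[0]+330; print(y,(u.min(),u.max(),len(u)) if len(u) else "-", end=" ")
w=pickle.load(open("w3.pkl","rb")); im=cv2.imread("pics/w3.png"); g=cv2.cvtColor(im,cv2.COLOR_BGR2GRAY)
print()
for y in range(262,315,4): print(y,g[y,280:372:4].tolist())
t=np.array([.516,-.0765,.3065]); a=np.radians(6)
for dz in(0,.02,.03,.04):  # near-face/back-face tip corners, shut
    print(dz,wproj(place([(0,.01,dz),(0,-.01,dz)],*t,a),w).round(0).tolist(),proj(place([(.0,.01,dz),(0,-.01,dz)],*t,a),"side").round(0).tolist())
E
```

```text
side cam [0.24150915 0.38098968 0.66913676]
20 (np.int64(343), np.int64(377), 35) 23 (np.int64(343), np.int64(377), 35) 26 (np.int64(343), np.int64(376), 34) 29 (np.int64(343), np.int64(376), 34) 32 (np.int64(344), np.int64(375), 31) 35 (np.int64(344), np.int64(374), 30) 38 (np.int64(344), np.int64(373), 29) 41 (np.int64(344), np.int64(373), 30) 44 (np.int64(344), np.int64(372), 29) 47 (np.int64(344), np.int64(371), 27) 50 (np.int64(344), np.int64(371), 27) 53 (np.int64(344), np.int64(370), 26) 56 (np.int64(344), np.int64(369), 25) 59 (np.int64(346), np.int64(367), 21) 62 (np.int64(350), np.int64(364), 14) 65 - 68 - 71 - 74 - 
262 [55, 53, 93, 111, 66, 109, 65, 124, 125, 118, 115, 119, 138, 87, 87, 86, 87, 106, 139, 116, 89, 57, 60]
266 [55, 53, 46, 90, 110, 104, 91, 126, 124, 121, 88, 123, 87, 88, 88, 88, 88, 132, 152, 118, 96, 59, 59]
270 [55, 38, 41, 84, 85, 80, 124, 126, 123, 88, 154, 87, 86, 88, 88, 87, 86, 133, 69, 169, 109, 60, 76]
274 [39, 42, 77, 81, 82, 79, 128, 123, 118, 85, 27, 29, 26, 26, 96, 97, 96, 190, 55, 93, 132, 83, 79]
278 [74, 63, 125, 80, 78, 94, 110, 108, 110, 
[... 614 characters left out ...]
84, 81, 94, 110, 110, 109, 110, 110, 108, 45, 24, 28, 25, 23, 50, 112, 109, 110, 109, 109, 113, 110, 79]
306 [84, 79, 112, 109, 111, 107, 109, 109, 108, 36, 27, 26, 26, 24, 40, 113, 110, 112, 110, 111, 111, 111, 111]
310 [83, 93, 109, 111, 108, 110, 110, 109, 110, 30, 26, 25, 27, 26, 29, 111, 113, 112, 111, 109, 107, 112, 117]
314 [51, 66, 71, 73, 75, 76, 80, 98, 110, 28, 22, 26, 25, 23, 31, 112, 97, 80, 80, 75, 74, 71, 69]
0 [[324.0, 252.0], [324.0, 284.0]] [[351.0, 90.0], [358.0, 82.0]]
0.02 [[324.0, 262.0], [324.0, 297.0]] [[352.0, 76.0], [359.0, 67.0]]
0.03 [[324.0, 268.0], [324.0, 304.0]] [[352.0, 68.0], [360.0, 60.0]]
0.04 [[324.0, 274.0], [324.0, 312.0]] [[353.0, 60.0], [361.0, 52.0]]
```

Both views agree that the real tips sit about 37 mm above the reported TCP, with no lateral error. So the grasp needs a reported TCP z ≈ 0.082.

Call:
{"name": "play_rows", "arguments": {
  "series": [
    {"tx": 0, "ty": -1, "tz": 40, "rx": 0.008, "ry": 0, "rz": 0, "claw": 60},
    {"tx": 0, "ty": 0, "tz": 50, "rx": 0, "ry": 0, "rz": 0, "claw": 60},
    {"tx": 0, "ty": 0, "tz": 40, "rx": 0, "ry": 0, "rz": 0, "claw": 60},
    {"tx": 0, "ty": 0, "tz": 15, "rx": 0, "ry": 0, "rz": 0, "claw": 60},
    {"tx": 0, "ty": 0, "tz": 0, "rx": 0, "ry": 0, "rz": 0, "claw": 60}
  ]
}}

```text
clock: 6.1
position: [0.5134, -0.0764, 0.1582]
ee_rot: [-179.7, -0.0, 96.1]
force: [0.3, 0.0, 1.0]
grip_width: 0.527
gripper_force: 0.0
```

```bash
python3 d.py .515 -.076 .082 96
```

```text
6.1 [ 0.5134 -0.0764  0.1582] [-1.797e+02 -3.000e-02  9.607e+01] F [0.3 0.  1. ] 0.527 0.0
shift [ 0.2  2.1 76.2] turn [-0.005 -0.001  0.001]
```

Call:
{"name": "play_rows", "arguments": {
  "series": [
    {"tx": 0, "ty": 1.5, "tz": 14, "rx": -0.004, "ry": 0, "rz": 0, "claw": 60},
    {"tx": 0, "ty": 0, "tz": 20, "rx": 0, "ry": 0, "rz": 0, "claw": 60},
    {"tx": 0, "ty": 0, "tz": 20, "rx": 0, "ry": 0, "rz": 0, "claw": 60},
    {"tx": 0, "ty": 0, "tz": 20, "rx": 0, "ry": 0, "rz": 0, "claw": 60},
    {"tx": 0, "ty": 0, "tz": 0, "rx": 0, "ry": 0, "rz": 0, "claw": 60}
  ]
}}

```text
clock: 6.72
position: [0.5151, -0.0762, 0.0844]
ee_rot: [-180.0, -0.0, 96.1]
force: [0.5, 0.2, -0.1]
grip_width: 0.603
gripper_force: 0.0
```

Call:
{"name": "play_rows", "arguments": {
  "series": [
    {"tx": 0, "ty": 0, "tz": 0, "rx": 0, "ry": 0, "rz": 0, "claw": 10},
    {"tx": 0, "ty": 0, "tz": 0, "rx": 0, "ry": 0, "rz": 0, "claw": 0},
    {"tx": 0, "ty": 0, "tz": 0, "rx": 0, "ry": 0, "rz": 0, "claw": 0},
    {"tx": 0, "ty": 0, "tz": 0, "rx": 0, "ry": 0, "rz": 0, "claw": 0},
    {"tx": 0, "ty": 0, "tz": 0, "rx": 0, "ry": 0, "rz": 0, "claw": 0}
  ],
  "newtons": 30
}}

```text
clock: 7.35
position: [0.5156, -0.0764, 0.0852]
ee_rot: [179.9, 0.0, 96.1]
force: [-1.1, 0.6, 2.4]
grip_width: 0.193
gripper_force: 30.0
```

The grip is held (17.8 mm, 30 N), with the grip centre about 45 mm above the reported TCP. Lifting.

Call:
{"name": "play_rows", "arguments": {
  "series": [
    {"tx": 0, "ty": 0, "tz": -5, "rx": 0, "ry": 0, "rz": 0, "claw": 0},
    {"tx": 0, "ty": 0, "tz": -15, "rx": 0, "ry": 0, "rz": 0, "claw": 0},
    {"tx": 0, "ty": 0, "tz": -30, "rx": 0, "ry": 0, "rz": 0, "claw": 0},
    {"tx": 0, "ty": 0, "tz": -35, "rx": 0, "ry": 0, "rz": 0, "claw": 0},
    {"tx": 0, "ty": 0, "tz": -35, "rx": 0, "ry": 0, "rz": 0, "claw": 0}
  ]
}}

```text
clock: 7.98
position: [0.5154, -0.0763, 0.207]
ee_rot: [179.9, 0.0, 96.1]
force: [0.4, -0.5, -1.3]
grip_width: 0.194
gripper_force: 30.0
```

Call:
{"name": "play_rows", "arguments": {
  "series": [
    {"tx": 0, "ty": 0, "tz": -35, "rx": 0, "ry": 0, "rz": 0, "claw": 0},
    {"tx": 0, "ty": 0, "tz": -25, "rx": 0, "ry": 0, "rz": 0, "claw": 0},
    {"tx": 0, "ty": 0, "tz": -8, "rx": 0, "ry": 0, "rz": 0, "claw": 0}
  ]
}}

```text
clock: 8.35
position: [0.5161, -0.0764, 0.2753]
ee_rot: [179.8, 0.0, 96.1]
force: [0.9, 0.1, -1.6]
grip_width: 0.193
gripper_force: 30.0
```

```bash
python3 d.py .4425 .159 .272 96
```

```text
8.35 [ 0.5161 -0.0764  0.2753] [1.7976e+02 5.0000e-02 9.6080e+01] F [ 0.9  0.1 -1.6] 0.193 30.0
shift [241.9 -48.3   2.9] turn [0.004 0.001 0.001]
```

Call:
{"name": "play_rows", "arguments": {
  "series": [
    {"tx": 10, "ty": -2, "tz": 0, "rx": 0, "ry": 0, "rz": 0, "claw": 0},
    {"tx": 25, "ty": -5, "tz": 0, "rx": 0, "ry": 0, "rz": 0, "claw": 0},
    {"tx": 35, "ty": -7, "tz": 0, "rx": 0, "ry": 0, "rz": 0, "claw": 0},
    {"tx": 40, "ty": -8, "tz": 0, "rx": 0, "ry": 0, "rz": 0, "claw": 0},
    {"tx": 40, "ty": -8, "tz": 0, "rx": 0, "ry": 0, "rz": 0, "claw": 0}
  ]
}}

```text
clock: 8.98
position: [0.468, 0.0711, 0.2715]
ee_rot: [-179.9, -0.0, 96.1]
force: [0.4, 0.5, -1.2]
grip_width: 0.193
gripper_force: 30.0
```

Call:
{"name": "play_rows", "arguments": {
  "series": [
    {"tx": 40, "ty": -8, "tz": 0, "rx": 0, "ry": 0, "rz": 0, "claw": 0},
    {"tx": 30, "ty": -6, "tz": 0, "rx": 0, "ry": 0, "rz": 0, "claw": 0},
    {"tx": 15, "ty": -3, "tz": 0, "rx": 0, "ry": 0, "rz": 0, "claw": 0},
    {"tx": 7, "ty": -1.5, "tz": 0, "rx": 0, "ry": 0, "rz": 0, "claw": 0},
    {"tx": 0, "ty": 0, "tz": 0, "rx": 0, "ry": 0, "rz": 0, "claw": 0}
  ]
}}

```text
clock: 9.6
position: [0.4415, 0.1589, 0.2726]
ee_rot: [180.0, 0.0, 96.1]
force: [-0.2, 0.1, -0.8]
grip_width: 0.198
gripper_force: 30.0
```

```bash
python3 d.py .4425 .159 .272 96;  python3 - <<'E'
from station import r, imaging; import cv2, pickle, numpy as np
c=imaging.get_calibration("wrist"); im=imaging.camera("wrist"); pickle.dump(c,open("w4.pkl","wb")); cv2.imwrite("pics/w4.png",im[:,:,::-1])
s=imaging.camera("side"); cv2.imwrite("pics/side4.png",s[:,:,::-1])
cv2.imwrite("pics/m4.png",np.hstack([im[40:430,120:520],s[60:450,100:500]])[:,:,::-1])
E
```

```text
9.6 [0.4415 0.1589 0.2726] [1.7997e+02 2.0000e-02 9.6090e+01] F [-0.2  0.1 -0.8] 0.198 30.0
shift [-0.1  1.   0.6] turn [0.001 0.    0.002]
```

View pics/m4.png

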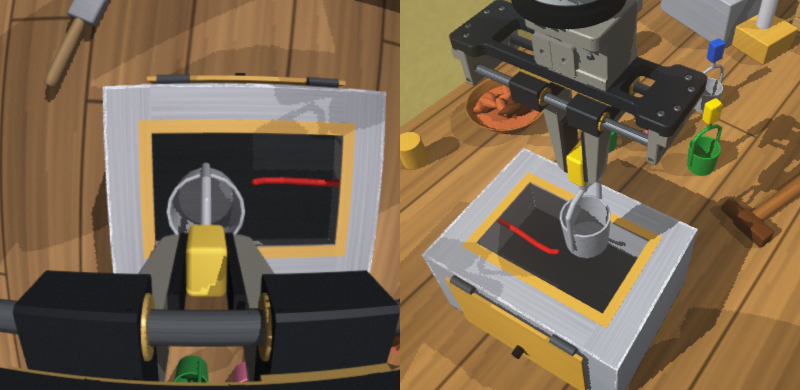

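The measure is held upright over the −x part of the opening. In full wrist coordinates the hook tip is at ≈ (372,222), and the opening's inner corners are at ≈ (272,175), (460,172) and (467,283). The rim centre is at ≈ (326,245).

```bash
python3 - <<'E'
from h import *; import pickle
c=pickle.load(open("w4.pkl","rb")); im=cv2.imread("pics/w4.png")[:,:,::-1].copy()
q=np.array([wlevel(p,c,.142) for p in((272,175),(460,172),(467,283))]); print("corners",q,np.hypot(*(q[1]-q[0])),np.hypot(*(q[2]-q[1])),"centre",(q[0]+q[2])/2,"yaw",np.degrees(np.arctan2(*(q[1]-q[0])[::-1])))
h=cv2.cvtColor(im,cv2.COLOR_RGB2HSV); m=cv2.inRange(h,(0,180,80),(8,255,255))|cv2.inRange(h,(172,180,80),(180,255,255)); m[:, :350]=0;m[:,475:]=0;m[:200]=0;m[240:]=0
v,u=np.nonzero(m); 
P=[(k,v[u==k].mean()) for k in (u.min()+1,u.min()+15,u.min()+30,u.max()-8)]; print(P)
t=wlevel(P[0],c,.118); b=[wlevel(p,c,.1085) for p in P[1:]]; d=b[2]-b[0]; print("tip",t,"bar",b,"yaw",np.degrees(np.arctan2(d[1],d[0])))
m,ce,st=blob(yellow(im),(326,300)); print(ce,st,wlevel(ce,c,.3176)); print("rim",wlevel((326,245),c,.3176-.082))
E
```

```text
corners [[0.38891809 0.20022809]
 [0.56402916 0.22410172]
 [0.59271841 0.11486458]] 0.17673098017553493 0.11294168493281584 centre [0.49081825 0.15754634] yaw 7.763508323273318
[(np.int64(373), np.float64(221.5)), (np.int64(387), np.float64(220.0)), (np.int64(402), np.float64(220.0)), (np.int64(450), np.float64(223.0))]
tip [0.48991919 0.162622  ] bar [array([0.50562416, 0.16413658]), array([0.5213479 , 0.16592489]), array([0.57428512, 0.16886524])] yaw 3.939721741560236
[326.0155268  300.75489834] [ 306  265   41   71 2705] [0.44307349 0.15720532]
rim [0.44246242 0.16356052]
```

Call:
{"name": "play_rows", "arguments": {
  "series": [
    {"tx": 0, "ty": 0, "tz": 15, "rx": 0, "ry": 0, "rz": 0, "claw": 0},
    {"tx": 0, "ty": 0, "tz": 25, "rx": 0, "ry": 0, "rz": 0, "claw": 0},
    {"tx": 0, "ty": 0, "tz": 25, "rx": 0, "ry": 0, "rz": 0, "claw": 0},
    {"tx": 0, "ty": 0, "tz": 15, "rx": 0, "ry": 0, "rz": 0, "claw": 0},
    {"tx": 0, "ty": 0, "tz": 0, "rx": 0, "ry": 0, "rz": 0, "claw": 0}
  ]
}}

```text
clock: 10.32
position: [0.4409, 0.1586, 0.1917]
ee_rot: [-179.9, 0.0, 96.0]
force: [-0.2, -0.7, -1.8]
grip_width: 0.193
gripper_force: 30.0
```

Call:
{"name": "play_rows", "arguments": {
  "series": [
    {"tx": 0, "ty": 0, "tz": 20, "rx": 0, "ry": 0, "rz": 0, "claw": 0},
    {"tx": 0, "ty": 0, "tz": 25, "rx": 0, "ry": 0, "rz": 0, "claw": 0},
    {"tx": 0, "ty": 0, "tz": 15, "rx": 0, "ry": 0, "rz": 0, "claw": 0},
    {"tx": 0, "ty": 0, "tz": 9, "rx": 0, "ry": 0, "rz": 0, "claw": 0},
    {"tx": 0, "ty": 0, "tz": 0, "rx": 0, "ry": 0, "rz": 0, "claw": 0}
  ]
}}

```text
clock: 10.95
position: [0.4417, 0.1592, 0.1239]
ee_rot: [180.0, 0.0, 96.1]
force: [-0.3, 0.3, -2.3]
grip_width: 0.194
gripper_force: 30.0
```

```bash
python3 d.py .511 .1655 .123 96
```

```text
10.95 [0.4417 0.1592 0.1239] [179.97   0.    96.07] F [-0.3  0.3 -2.3] 0.194 30.0
shift [-1.  69.6  0.9] turn [0.001 0.    0.001]
```

Call:
{"name": "play_rows", "arguments": {
  "series": [
    {"tx": 0, "ty": 8, "tz": 0, "rx": 0, "ry": 0, "rz": 0, "claw": 0},
    {"tx": 0, "ty": 15, "tz": 0, "rx": 0, "ry": 0, "rz": 0, "claw": 0},
    {"tx": -0.5, "ty": 15, "tz": 0, "rx": 0, "ry": 0, "rz": 0, "claw": 0},
    {"tx": -0.5, "ty": 15, "tz": 0, "rx": 0, "ry": 0, "rz": 0, "claw": 0},
    {"tx": 0, "ty": 10, "tz": 0, "rx": 0, "ry": 0, "rz": 0, "claw": 0}
  ]
}}

```text
clock: 11.58
position: [0.5057, 0.1649, 0.1239]
ee_rot: [179.9, -0.0, 96.1]
force: [0.0, -0.0, -0.9]
grip_width: 0.194
gripper_force: 30.0
```

Call:
{"name": "play_rows", "arguments": {
  "series": [
    {"tx": 0, "ty": 6, "tz": 0, "rx": 0, "ry": 0, "rz": 0, "claw": 0},
    {"tx": 0, "ty": 0, "tz": 0, "rx": 0, "ry": 0, "rz": 0, "claw": 0}
  ]
}}

```text
clock: 11.82
position: [0.5105, 0.1655, 0.1238]
ee_rot: [180.0, 0.0, 96.1]
force: [-0.1, 0.3, -1.8]
grip_width: 0.194
gripper_force: 30.0
```

```bash
python3 d.py .511 .1655 .107 96; python3 - <<'E'
from station import imaging; import cv2, numpy as np
im=imaging.camera("wrist"); s=imaging.camera("side")
cv2.imwrite("pics/w5.png",im[:,:,::-1]); cv2.imwrite("pics/side5.png",s[:,:,::-1])
a=im[180:380,240:440]; b=s[220:420,170:370]
cv2.imwrite("pics/m5.png",cv2.resize(np.hstack([a,b]),None,fx=2,fy=2,interpolation=cv2.INTER_CUBIC)[:,:,::-1])
E
```

```text
11.825 [0.5105 0.1655 0.1238] [179.96   0.    96.07] F [-0.1  0.3 -1.8] 0.194 30.0
shift [-0.   0.5 16.8] turn [0.001 0.    0.001]
```

View pics/m5.png

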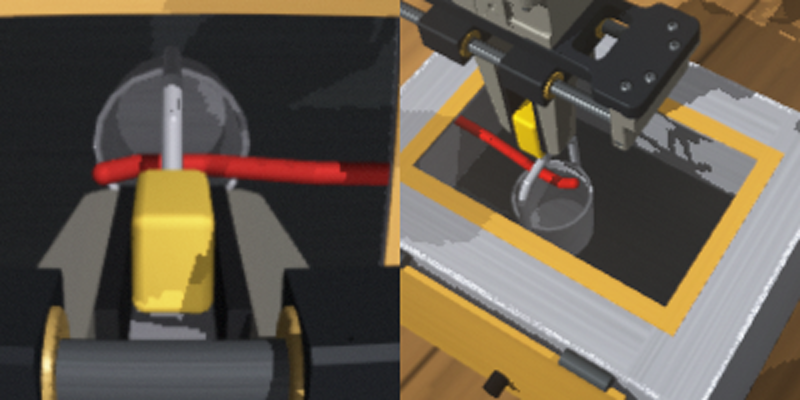

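The hook now passes through the stirrup, with its tip (crop (100,172)) on the −x side. Lowering until it seats.

Call:
{"name": "play_rows", "arguments": {
  "series": [
    {"tx": 0, "ty": 0, "tz": 6, "rx": 0, "ry": 0, "rz": 0, "claw": 0},
    {"tx": 0, "ty": 0, "tz": 6, "rx": 0, "ry": 0, "rz": 0, "claw": 0},
    {"tx": 0, "ty": 0, "tz": 2, "rx": 0, "ry": 0, "rz": 0, "claw": 0},
    {"tx": 0, "ty": 0, "tz": 0, "rx": 0, "ry": 0, "rz": 0, "claw": 0},
    {"tx": 0, "ty": 0, "tz": 0, "rx": 0, "ry": 0, "rz": 0, "claw": 0}
  ]
}}

```text
clock: 12.55
position: [0.5105, 0.1655, 0.1101]
ee_rot: [179.9, -0.0, 96.1]
force: [0.2, -0.1, -1.2]
grip_width: 0.191
gripper_force: 30.0
```

Call:
{"name": "play_rows", "arguments": {
  "series": [
    {"tx": 0, "ty": 0, "tz": 1.5, "rx": 0, "ry": 0, "rz": 0, "claw": 0},
    {"tx": 0, "ty": 0, "tz": 0, "rx": 0, "ry": 0, "rz": 0, "claw": 0}
  ]
}}

```text
clock: 12.8
position: [0.5104, 0.1655, 0.1084]
ee_rot: [179.9, 0.0, 96.1]
force: [0.3, 0.6, -0.3]
grip_width: 0.194
gripper_force: 30.0
```

Call:
{"name": "play_rows", "arguments": {
  "series": [
    {"tx": 0, "ty": 0, "tz": 1, "rx": 0, "ry": 0, "rz": 0, "claw": 0},
    {"tx": 0, "ty": 0, "tz": 0, "rx": 0, "ry": 0, "rz": 0, "claw": 0}
  ]
}}

```text
clock: 13.05
position: [0.5103, 0.1655, 0.1074]
ee_rot: [180.0, 0.0, 96.1]
force: [0.4, 1.1, -2.0]
grip_width: 0.189
gripper_force: 30.0
```

Call:
{"name": "play_rows", "arguments": {
  "series": [
    {"tx": 0, "ty": 0, "tz": 1, "rx": 0, "ry": 0, "rz": 0, "claw": 0},
    {"tx": 0, "ty": 0, "tz": 0, "rx": 0, "ry": 0, "rz": 0, "claw": 0}
  ]
}}

```text
clock: 13.3
position: [0.5104, 0.1655, 0.1064]
ee_rot: [179.9, 0.0, 96.1]
force: [1.3, -0.4, -1.5]
grip_width: 0.192
gripper_force: 30.0
```

Call:
{"name": "play_rows", "arguments": {
  "series": [
    {"tx": 0, "ty": 0, "tz": 1, "rx": 0, "ry": 0, "rz": 0, "claw": 0},
    {"tx": 0, "ty": 0, "tz": 0, "rx": 0, "ry": 0, "rz": 0, "claw": 0}
  ]
}}

```text
clock: 13.55
position: [0.5105, 0.1655, 0.1059]
ee_rot: [179.9, -0.0, 96.1]
force: [-1.5, 0.2, 4.3]
grip_width: 0.197
gripper_force: 30.0
```

It seats at TCP z 0.106, as predicted. Releasing gently and retreating straight up.

Call:
{"name": "play_rows", "arguments": {
  "series": [
    {"tx": 0, "ty": 0, "tz": 0, "rx": 0, "ry": 0, "rz": 0, "claw": 24},
    {"tx": 0, "ty": 0, "tz": 0, "rx": 0, "ry": 0, "rz": 0, "claw": 32},
    {"tx": 0, "ty": 0, "tz": 0, "rx": 0, "ry": 0, "rz": 0, "claw": 45},
    {"tx": 0, "ty": 0, "tz": 0, "rx": 0, "ry": 0, "rz": 0, "claw": 50},
    {"tx": 0, "ty": 0, "tz": 0, "rx": 0, "ry": 0, "rz": 0, "claw": 50}
  ]
}}

```text
clock: 14.18
position: [0.5104, 0.1655, 0.1054]
ee_rot: [179.9, 0.0, 96.1]
force: [-0.2, -0.4, -0.2]
grip_width: 0.497
gripper_force: 0.0
```

Call:
{"name": "play_rows", "arguments": {
  "series": [
    {"tx": 0, "ty": 0, "tz": -5, "rx": 0, "ry": 0, "rz": 0, "claw": 50},
    {"tx": 0, "ty": 0, "tz": -20, "rx": 0, "ry": 0, "rz": 0, "claw": 50},
    {"tx": 0, "ty": 0, "tz": -40, "rx": 0, "ry": 0, "rz": 0, "claw": 50},
    {"tx": 0, "ty": 0, "tz": -50, "rx": 0, "ry": 0, "rz": 0, "claw": 50},
    {"tx": 0, "ty": 0, "tz": -30, "rx": 0, "ry": 0, "rz": 0, "claw": 50}
  ]
}}

```text
clock: 14.8
position: [0.511, 0.1657, 0.2535]
ee_rot: [179.8, -0.0, 96.1]
force: [0.0, 0.2, 0.5]
grip_width: 0.502
gripper_force: 0.0
```

Call:
{"name": "play_rows", "arguments": {
  "series": [
    {"tx": 0, "ty": 0, "tz": 0, "rx": 0, "ry": 0, "rz": 0, "claw": 50},
    {"tx": 0, "ty": 0, "tz": 0, "rx": 0, "ry": 0, "rz": 0, "claw": 50},
    {"tx": 0, "ty": 0, "tz": 0, "rx": 0, "ry": 0, "rz": 0, "claw": 50},
    {"tx": 0, "ty": 0, "tz": 0, "rx": 0, "ry": 0, "rz": 0, "claw": 50},
    {"tx": 0, "ty": 0, "tz": 0, "rx": 0, "ry": 0, "rz": 0, "claw": 50}
  ]
}}

```text
clock: 15.42
position: [0.5101, 0.1654, 0.2499]
ee_rot: [180.0, 0.0, 96.1]
force: [-0.1, 0.1, -0.2]
grip_width: 0.498
gripper_force: 0.0
```

```bash
python3 - <<'E'
from h import *; import pickle
c=imaging.get_calibration("wrist"); w=imaging.camera("wrist"); s=imaging.camera("side"); s2=imaging.camera("side")
cv2.imwrite("pics/w6.png",w[:,:,::-1]); cv2.imwrite("pics/side6.png",s[:,:,::-1])
g=[.5105,.1655,.151]
for n,im,p in(("wrist",w,wproj(g,c)[0]),("side",s,proj(g,"side")[0])): print(n,"expected",p,"found",blob(yellow(im),p)[1:])
b=cv2.imread("pics/side0.png").astype(int); y,x=np.nonzero(np.abs(b-s[:,:,::-1])[90:125,400:430].max(2)>40); print("blue changed px",len(y))
E
```

```text
wrist expected [324.76585045 231.94044508] found (array([326.36629526, 232.88300836]), array([315, 216,  23,  34, 718], dtype=int32))
side expected [240.12755934 289.5256398 ] found (array([239.24908425, 289.6959707 ]), array([227, 274,  25,  33, 546], dtype=int32))
blue changed px 0
```

Call:
{"name": "play_rows", "arguments": {
  "series": [
    {"tx": 0, "ty": 0, "tz": 0, "rx": 0, "ry": 0, "rz": 0, "claw": 50},
    {"tx": 0, "ty": 0, "tz": 0, "rx": 0, "ry": 0, "rz": 0, "claw": 50},
    {"tx": 0, "ty": 0, "tz": 0, "rx": 0, "ry": 0, "rz": 0, "claw": 50},
    {"tx": 0, "ty": 0, "tz": 0, "rx": 0, "ry": 0, "rz": 0, "claw": 50},
    {"tx": 0, "ty": 0, "tz": 0, "rx": 0, "ry": 0, "rz": 0, "claw": 50}
  ]
}}

```text
clock: 16.2
position: [0.5103, 0.1655, 0.2505]
ee_rot: [179.9, 0.0, 96.1]
force: [-0.1, 0.9, 0.1]
grip_width: 0.499
gripper_force: 0.0
```

```bash
python3 - <<'E'
from h import *; from station import job_done
s=imaging.camera("side"); ce=blob(yellow(s),(239,290))[1]; print(ce)
if np.hypot(*(ce-(239.2,289.7)))<1: print(job_done())
E
```

```text
[239.24908425 289.6959707 ]
the job is handed in; nothing more can be done
None
```

The yellow-grip measure hangs still on the red hook, released and clear of the gripper. The blue measure is unmoved, I saw no contact with the cabinet, and the job was handed in at about 16 s after one missed grasp that moved nothing.

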